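# Hold the shielding hatch open with its lever

### The arm

A 6-joint arm with a two-finger parallel gripper is mounted at the origin on the work surface. World frame = base frame: x ahead of the robot, y to its left, z up, the work surface at z = 0. Lengths are in m, angles in rad, forces in N, time in s.
With the tool pointing down it reaches from about 0.325 to 0.75 m from the base axis. Payload 7.6 kg.
Tool frame: the origin (TCP) lies midway between the tips of the shut fingers; the grasp point (between the pads) lies 19 mm behind it; z points along the fingers, x is the direction in which the jaws open and shut, and the axes are right-handed (so a half turn about z gives the same grasp; the last joint's range is limited). The gripper opens to 85 mm and grips with 20 to 120 N. Pads are 22 mm wide; open, the fingers measure 114 mm over their backs; the gripper's body (76 mm by 85 mm) begins 54 mm behind the grasp point. The pads swing forward as they close: fully open they stand 13 mm farther back than shut.
Start: joints at [1.277, 0.052, 1.401, -0, 1.689, -0.07], TCP at [0.116, 0.512, 0.231] pointing down, gripper open.
Joint ranges: [-2.9, 2.9], [-0.91, 2.17], [0.12, 2.37], [-1.06, 4.2], [0.26, 2.73], [-2.93, 2.93]. Speed limits (rad/s): [2.57, 2.57, 3.01, 3.14, 3.14, 3.14].

### API

Orientations are given as a unit quaternion [w, x, y, z].
In Python, from plant import arm, fingers, camera, camera_params, sign_off, look_for gives the robot as it stands. Calls block until the motion is done:
- arm.goto(position, orientation): joint-space move of the TCP to a pose.
- arm.movel(position, velocity=0.15, attitude=None, guard=None): straight line of the TCP; attitude=None keeps the orientation; velocity is the mean speed in m/s. With guard (N) it stops when the force on the tool has changed by that much, and returns True; else False.
- arm.set_joints(angles): joint-space move.
- fingers.command_gripper(opening): finger opening in m; the grip force is fixed at half the most; returns when the fingers have stopped.
- arm.hold(seconds).
- arm.solve_ik(position, orientation): joint angles nearest the present ones, or None.
- camera(name): name is "side" or "top"; returns the picture (480x640x3 uint8, blue, green, red); there is no depth.
- camera_params(name): a dict with "fx", "fy", "cx", "cy" (pixels), "camera_from_world" (4x4, takes a point from world to camera coordinates). Camera axes: x right, y up, looking along -z (the intrinsics and any distortion apply to the point x, -y, -z); pixel columns grow to the right and rows downward; lengths in m; the calibration is good to about 2 mm. A picture is of the moment at which its call begins. camera_params takes no time and is no camera call.
A pose or a line that the arm cannot do raises arm.IKError and nothing moves.
- sign_off(): hands the job in, once; it reports no verdict.
Trained networks look in the newest picture that a camera, given by its name, has taken for a name from the list of things; names that differ only in an ending like _2 or _b are one class to them, and where a whole thing is asked for, a point or a joint stands for the part that bears it (a point fixed in the world has none). Each returns a list of dicts, best first, with "score" (0 to 1); they miss things now and then, are a little off and sometimes report something else, mostly with a low value. They report only what shows in the picture. A call takes as long as a camera call. They do not tell look-alikes from the thing itself.
- look_for(camera, label): "rect" ([left, top, right, bottom] in pixels, round what is visible of it).
Readings, each from a call of its own:
- arm.read_t(): time.
- arm.read_qpos(): joint angles.
- arm.read_joint_vel(): joint speeds.
- arm.read_joint_torque(): joint torques, N m.
- arm.read_tcp_pos(): TCP position.
- arm.read_ee_rot(): TCP orientation.
- arm.read_force(): force on the tool from outside, world axes, zero at the start.
- arm.read_wrist_torque(): the same for the moment, N m.
- arm.read_gripper_width(): finger opening in m.
Only numpy, scipy, OpenCV 4.12 (cv2) and the standard library are available. Lean on these libraries where they do the work, as an engineer would, in place of code of your own. Each camera call takes 0.05 s, during which the arm holds its last target. There are 200 camera calls.

### The job

Open the heavy hatch of the sample housing with its lever: with a fingertip push the loose stop block along the table until its post is out from under the lever, then press the pad at the lever's long end right down to its stop so that the hatch swings up, and finish while still holding the lever down. Keep the stop block standing on the table throughout, do not touch the hatch itself, and leave the other things where they are.

Things in the scene. Friction and masses are not known exactly. Their poses are not given: they have to be found in the camera images.
- station: Fixed assembly on the table: fulcrum and black housing (170 x 60 mm, 58 mm high). Origin on the table under the lever's pivot, z up. The lever lies along y: long arm to -y, housing at +y (78 to 140 mm). The fulcrum's cheeks, 80 mm high, stand within 22 mm of the origin in x, 13 mm in y; a 6 mm base plate starts at y = -30 mm. Under the long arm is only table and the stop block.
- lever: Straight steel bar, 20 mm wide, 12 mm thick, turning on a pivot 65 mm above the table (origin at the pivot; axes parallel to the station's when the joint reads 0). The short end (to +y) carries a roller 70 mm from the pivot, under the hatch's free edge; the long end (to -y) ends 215 mm from the pivot. At rest the long end is raised: the bar slopes up towards it by 0.22 rad.
- lever_pad (a point): Centre of the upper face of the press pad, a plain steel disc of 36 mm diameter on top of the lever, 200 mm from the pivot. About 120 mm above the table at rest, about 37 mm with the lever fully down; it moves on an arc about the pivot. Pushing it down takes 3 to 6 N from the hatch's weight; nothing keeps it down when released.
- lever_angle (a joint): Lever angle in rad: 0 at rest (long end up), grows as the long end goes down, hard stop at 0.42 (fully down). With the stop block's post underneath it is blocked at about 0.1.
- hatch_angle (a joint): Hatch angle in rad: 0 shut, grows as it opens; about 0.45 with the lever fully down. It falls shut when the lever is let go.
- hatch: The hatch: a bare steel slab 160 x 76 x 24 mm, about 2.2 kg, lying flat on the housing, hinged along its edge away from the lever's pivot; only the lever's roller raises it. Origin on the hinge axis, 58 mm above the table; the slab lies to -y of it.
- stop_block: Loose block, about 0.4 kg: black foot 125 x 44 x 12 mm flat on the table, with a round steel post and, at its other end, an upright black push plate. Origin on the table under the post's axis; the foot spans x = -100 to +25 mm; the push plate, at -x, stands out on the robot's side. It slides freely to its +x. The foot fits under the lowered lever; post and push plate do not.
- stop_post (a point): Centre of the post's top, 72 mm above the table; the post is 30 mm in diameter. At the start it stands under the lever, 90 to 120 mm from the pivot, 6 to 13 mm below the bar.
- stop_plate (a point): Centre of the outer face (looking to the block's -x) of the push plate, 28 mm above the table, 100 mm from the post's axis. The plate is 10 mm thick, 44 mm wide, its top 46 mm above the table.
- micrometer: Bystander: aluminium micrometer head standing upright, 22 mm diameter, 70 mm tall, on the side of the station away from the robot. Origin at the centre of its underside.
- jar: Bystander: small glass jar with a white cap, 48 mm diameter, 55 mm tall, beyond the lever's long end. Origin at the centre of its underside.
- tip_case: Bystander: flat white case 70 x 48 x 20 mm lying on the robot's side of the housing. Origin at the centre of its underside.
There are look-alikes about, which are no part of the job. There is more than one size of the stop_block; the one meant has the size given above.

How it is judged:
By the outcome, as a careful person would: the job done as asked, in the order asked, and still so for the second after the job is handed in, while the arm keeps its last pose, push and grip.
It also fails if it takes over 38 s, if anything falls off the work surface, if the arm or the gripper's body presses on something with over 40 N, if the wrist force passes 120 N, or if a joint passes its speed limit or range.

## Working session

There is one attempt and no reset: what is moved stays moved. The work goes in short steps, each a Python script; the robot and the scene stay as the last script left them, time stands still between calls to the robot, and variables do not carry over. Pictures are saved under pics/ and viewed, about 8 in all and at most 12, crops included, and the job is handed in when it is done.

```bash
mkdir -p pics; ls; python3 - <<'E'
from plant import *
import cv2,numpy as np
for c in ("side","top"):
    im=camera(c); cv2.imwrite(f"pics/{c}0.png",im)
    p=camera_params(c); print(c,{k:np.round(v,4).tolist() for k,v in p.items()})
    for l in ("stop_block","lever","lever_pad","stop_post","stop_plate","hatch","station","micrometer","jar","tip_case"):
        print(l,[(np.round(d["rect"]).tolist(),round(d["score"],2)) for d in look_for(c,l)][:4])
print(arm.read_t())
E
```

```text
pics
side {'fx': 446.1958, 'fy': 446.1958, 'cx': 317.7188, 'cy': 238.1033, 'camera_from_world': [[-0.8494, -0.5278, 0.0033, 0.5137], [0.3176, -0.5061, 0.8019, -0.2528], [-0.4215, 0.6822, 0.5975, -0.4936], [0.0, 0.0, 0.0, 1.0]]}
stop_block [([206.0, 238.0, 257.0, 278.0], 0.87), ([397.0, 192.0, 490.0, 287.0], 0.72), ([298.0, 252.0, 378.0, 310.0], 0.58)]
lever [([266.0, 194.0, 345.0, 333.0], 0.95), ([179.0, 311.0, 327.0, 411.0], 0.24)]
lever_pad [([268.0, 190.0, 342.0, 331.0], 0.8), ([301.0, 254.0, 380.0, 311.0], 0.56)]
stop_post [([304.0, 253.0, 380.0, 313.0], 0.94), ([396.0, 189.0, 490.0, 285.0], 0.91), ([204.0, 238.0, 256.0, 281.0], 0.9)]
stop_plate [([394.0, 190.0, 488.0, 288.0], 0.77), ([298.0, 253.0, 381.0, 313.0], 0.58)]
hatch [([178.0, 310.0, 327.0, 412.0], 0.96)]
station [([161.0, 195.0, 348.0, 463.0], 0.82)]
micrometer [([184.0, 295.0, 205.0, 332.0], 0.97), ([298.0, 253.0, 381.0, 314.0], 0.74)]
jar [([337.0, 195.0, 360.0, 230.0], 0.82), ([266.0, 196.0, 340.0, 331.0], 0.37)]
tip_case [([354.0, 401.0, 422.0, 458.0], 0.66), ([178.0, 310.0, 328.0, 412.0], 0.41)]
top {'fx': 564.004
[... 289 characters left out ...]
72), ([313.0, 250.0, 344.0, 298.0], 0.64)]
lever [([244.0, 226.0, 373.0, 271.0], 0.83)]
lever_pad [([247.0, 230.0, 371.0, 270.0], 0.89)]
stop_post [([314.0, 249.0, 347.0, 298.0], 0.81), ([302.0, 158.0, 320.0, 206.0], 0.81), ([387.0, 277.0, 443.0, 356.0], 0.78)]
stop_plate [([385.0, 273.0, 445.0, 354.0], 0.75), ([302.0, 156.0, 316.0, 206.0], 0.64), ([314.0, 251.0, 345.0, 300.0], 0.59)]
hatch [([197.0, 226.0, 251.0, 308.0], 0.71), ([315.0, 250.0, 345.0, 298.0], 0.26)]
station [([195.0, 220.0, 373.0, 325.0], 0.78)]
micrometer [([242.0, 197.0, 252.0, 211.0], 0.55)]
jar [([399.0, 217.0, 424.0, 242.0], 0.92), ([245.0, 226.0, 372.0, 268.0], 0.63)]
tip_case [([229.0, 331.0, 266.0, 366.0], 0.92)]
1.1
```

View pics/side0.png

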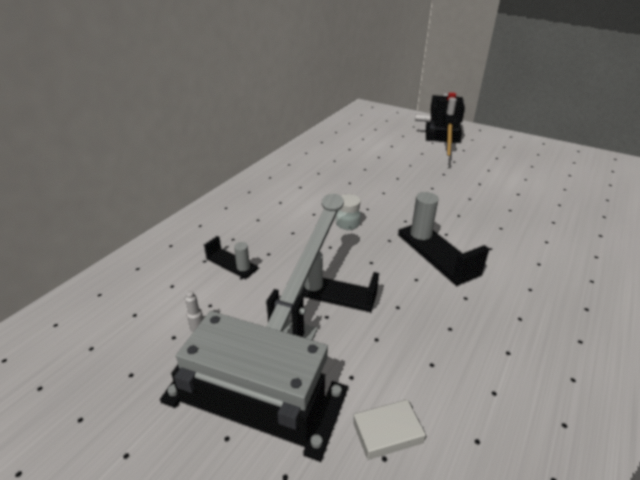

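View pics/top0.png

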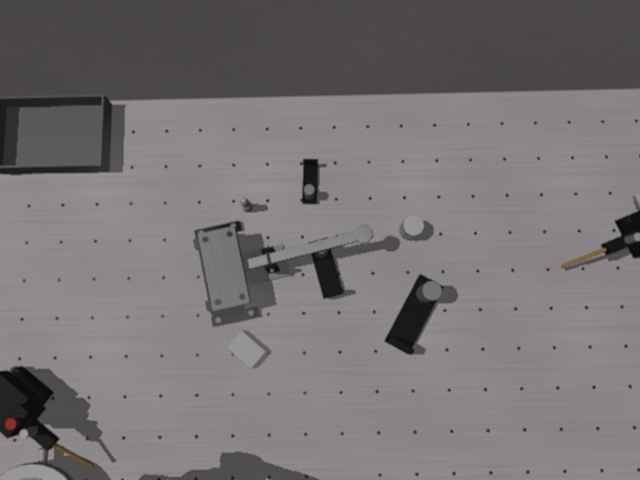

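The stop block meant is the middle one: its post is under the lever at top (320,252), and its plate is at (332,296). The look-alikes are the small one at (310,180) and the large one at (415,315). I'll zoom in to get its pixels.

```bash
python3 - <<'E'
import cv2,numpy as np
a=cv2.imread("pics/top0.png")[205:325,240:400]; b=cv2.imread("pics/side0.png")[185:325,255:395]
g=lambda im,s:np.clip(cv2.resize(im,None,fx=s,fy=s,interpolation=cv2.INTER_CUBIC)*1.6,0,255).astype(np.uint8)
cv2.imwrite("pics/c1.png",g(a,5)); cv2.imwrite("pics/c2.png",g(b,4))
E
cat > h.py <<'E'
import numpy as np
from plant import *
def ray(c,u,v,z):
    p=camera_params(c);M=np.array(p["camera_from_world"]);R,t=M[:3,:3],M[:3,3]
    o=-R.T@t; d=R.T@np.array([(u-p["cx"])/p["fx"],-(v-p["cy"])/p["fy"],-1])
    return o+d*(z-o[2])/d[2]
def proj(c,X):
    p=camera_params(c);M=np.array(p["camera_from_world"]);q=M[:3,:3]@np.array(X)+M[:3,3]
    return np.array([p["cx"]+p["fx"]*q[0]/-q[2],p["cy"]-p["fy"]*q[1]/-q[2]])
E
```

```text
(no output)
```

View pics/c1.png

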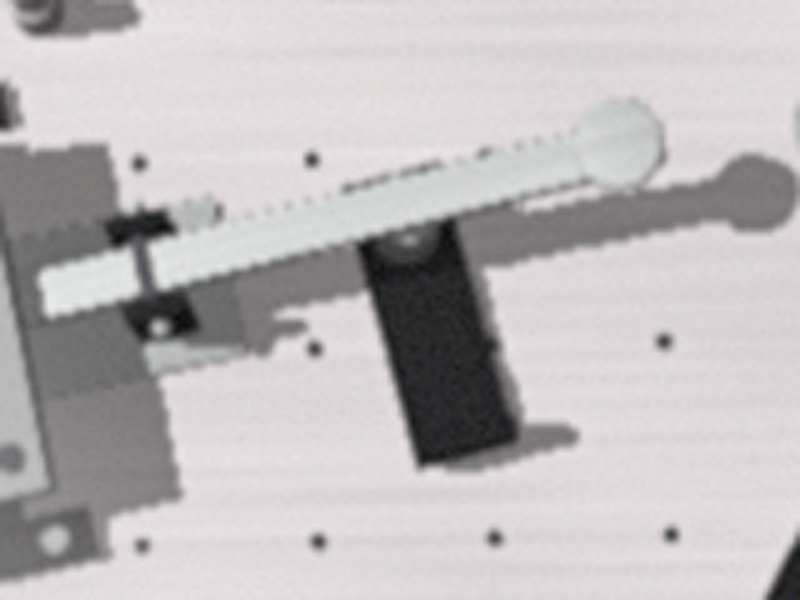

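View pics/c2.png

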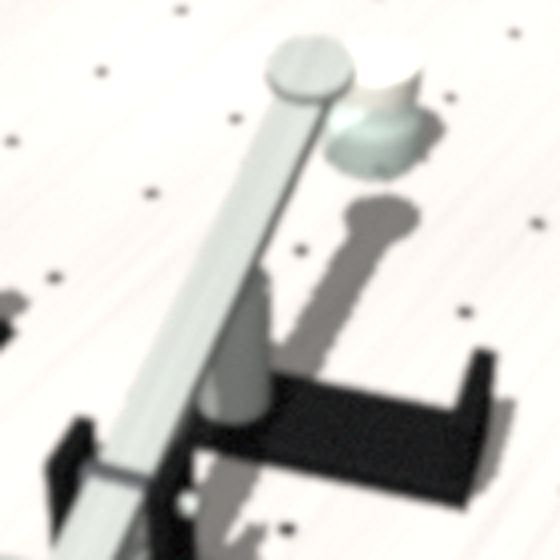

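```bash
python3 - <<'E'
from h import *
r=lambda a:np.round(a,4)
T=lambda x,y,z:ray("top",240+x/5,205+y/5,z)
S=lambda x,y,z:ray("side",255+x/4,185+y/4,z)
print("pad",r(T(620,141,.12)),r(S(310,67,.12)))
A,B=T(420,467,0),T(518,440,0)
print("plate corners",r(A),r(B),np.linalg.norm(A-B),"side",r(S(465,507,0)), r(S(484,348,.046)), )
L1,L2=T(368,262,.012),T(410,430,.012); R1,R2=T(462,240,.012),T(492,340,.012)
for a,b in((L1,L2),(R1,R2)): d=a-b; print("foot dir",np.degrees(np.arctan2(d[1],d[0])))
d=A-B; print("plate normal",np.degrees(np.arctan2(d[1],d[0]))-90)
print("pivot",r(T(146,262,.077)),"side",r(S(124,472,.077)))
print("post base side",r(S(232,412,.012)), "posttop vis top cam", r(T(410,238,.072)))
print("jar",r(ray("top",412,226,.055)),"microm",r(ray("top",246,203,.07)))
E
```

```text
pad [ 0.6057 -0.0513  0.12  ] [ 0.6048 -0.0437  0.12  ]
plate corners [0.4884 0.0291 0.    ] [ 0.4991 -0.013   0.    ] 0.04340705872206114 side [0.4902 0.0298 0.    ] [ 0.5044 -0.0075  0.046 ]
foot dir 12.79416205786384
foot dir 15.135754362101235
plate normal 14.175477438488997
pivot [0.5681 0.1383 0.077 ] side [0.5641 0.145  0.077 ]
post base side [0.5867 0.0432 0.012 ] posttop vis top cam [0.5764 0.0314 0.072 ]
jar [ 0.6307 -0.1565  0.055 ] microm [0.6836 0.186  0.07  ]
```

```bash
cat >> h.py <<'E'
from scipy.spatial.transform import Rotation as Rn
def quat(yaw,tilt):
    """tool z tilted forward by tilt along heading yaw; tool y along heading"""
    f=np.array([np.cos(yaw),np.sin(yaw),0]); z=np.sin(tilt)*f+np.array([0,0,-np.cos(tilt)])
    q0=np.array(arm.read_ee_rot()); best=None
    for s in(1,-1):
        x=s*np.array([-f[1],f[0],0]); R=Rn.from_matrix(np.c_[x,np.cross(z,x),z])
        w=np.roll(R.as_quat(),1); sc=abs(w@q0)
        if best is None or sc>best[0]: best=(sc,w)
    return best[1].tolist()
E
python3 - <<'E'
from h import *
yaw=np.radians(14); f=np.array([np.cos(yaw),np.sin(yaw),0]); P=np.array([.494,.008,.020])
print("small block end",ray("top",310,204,.0),"front after 42:",P+f*(.125+.042))
q=quat(yaw,np.radians(15)); print(q,arm.read_ee_rot())
s=P-f*.05
fingers.command_gripper(0)
arm.goto((s+[0,0,.17]).tolist(),q); print(arm.read_qpos(),arm.read_t())
arm.movel(s.tolist(),.15)
hit=arm.movel((P+f*.01).tolist(),.03,guard=1.5)
print(hit,arm.read_tcp_pos(),(np.array(arm.read_tcp_pos())-P)@f,arm.read_force(),arm.read_t())
E
```

```text
small block end [0.6954171  0.05513183 0.        ] front after 42: [0.65603939 0.04840096 0.02      ]
[0.08035994807083742, 0.6103944060574428, 0.7812692123706884, 0.10285604309673868] [-3.05401445e-05  7.81644911e-01  6.23723681e-01  4.56822624e-05]
[-0.15498756 -0.37119504  1.87812827  0.1027936   1.39356972 -1.97664657] 4.0583
True [0.48628826 0.00622092 0.01956142] -0.007913070543035862 [ 0.5794462   1.0332726  -0.26632515] 6.6583
```

```bash
python3 - <<'E'
from h import *
import cv2
yaw=np.radians(14); f=np.array([np.cos(yaw),np.sin(yaw),0])
p=np.array(arm.read_tcp_pos()); p[2]=.02
for d in(.02,.044):
    print(arm.movel((p+f*d).tolist(),.04,guard=20),arm.read_tcp_pos(),arm.read_force())
arm.movel((p+f*.0).tolist(),.1)
arm.movel((p-f*.03+[0,0,.17]).tolist(),.2)
a=camera("top");b=camera("side")
a=a[185:325,240:400];b=b[185:325,235:395]
g=lambda im:np.clip(cv2.resize(im,None,fx=4,fy=4,interpolation=cv2.INTER_CUBIC).astype(float)*1.5,0,255).astype(np.uint8)
cv2.imwrite("pics/t2.png",g(a));cv2.imwrite("pics/s2.png",g(b));print(arm.read_t())
E
```

```text
False [0.50598244 0.01111598 0.02013839] [0.2658222  0.03649263 0.22809996]
False [0.52918678 0.01694908 0.02003402] [-0.1479021  -0.22801997  0.62799578]
9.7833
```

View pics/t2.png

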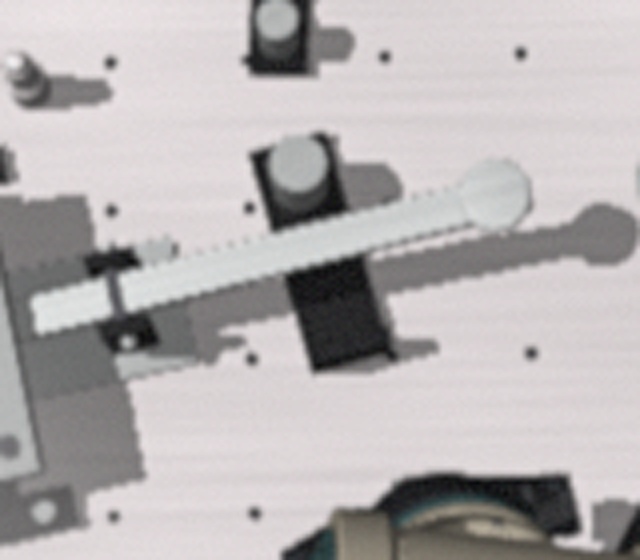

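View pics/s2.png

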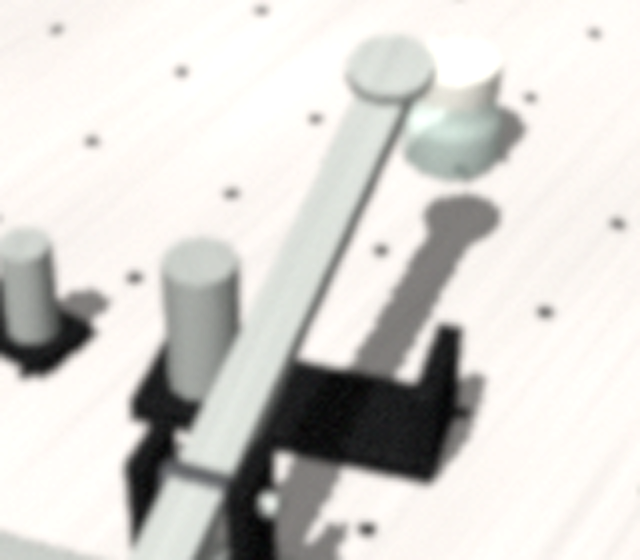

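The post at top crop (298,163) now stands clear of the bar, the block is upright, and there is a gap to the small look-alike. I'll check the clearance numerically, then press.

```bash
python3 - <<'E'
from h import *
post=ray("top",240+298/4,185+163/4,.072)[:2]; pad=np.array([.605,-.048]); piv=np.array([.566,.141])
u=(pad-piv)/np.linalg.norm(pad-piv); n=np.array([-u[1],u[0]]); 
print("post",post,"lateral",(post-piv)@n,"along",(post-piv)@u)
assert .028<abs((post-piv)@n)<.075
q=quat(np.radians(12),0)
arm.goto([*pad,.17],q)
hit=arm.movel([*pad,.105],.05,guard=2); c=np.array(arm.read_tcp_pos()); print(hit,c,arm.read_force(),arm.read_t())
assert hit
# follow the arc, tilting through th (slope up of long end)
for th in np.arange(.15,-.16,-.1):
    r=.2*np.cos(th)-.0115*np.sin(th)-.1926; z=.065+.2*np.sin(th)+.0115*np.cos(th)
    g=arm.movel([*(pad+u*r),z],.06,guard=25); print(round(th,2),g,np.round(arm.read_tcp_pos(),4),np.round(arm.read_force(),1))
    if g: break
print(arm.read_t())
E
```

```text
post [0.63225873 0.04555012] lateral 0.04560197986193376 along 0.10687075219105546
True [ 0.60462863 -0.04805988  0.11788958] [0.35088667 0.37876573 4.27564708] 11.5083
0.15 False [ 0.6059 -0.0511  0.1066] [0.1 2.5 3.9]
0.05 False [ 0.6064 -0.0543  0.0869] [-0.6  2.1  4. ]
-0.05 False [ 0.6066 -0.0557  0.0667] [ 1.5 -0.2  3. ]
-0.15 False [ 0.6062 -0.0549  0.0464] [-0.1 -1.5  1.5]
13.3167
```

```bash
python3 - <<'E'
from h import *
import cv2
p=np.array(arm.read_tcp_pos()); 
for z in np.arange(.042,.024,-.002):
    arm.movel([p[0],p[1],z],.03,guard=18); arm.hold(.1); f=arm.read_force()
    print(round(z,3),np.round(arm.read_tcp_pos(),4),np.round(f,1))
    if f[2]>15: break
arm.hold(.3); print(arm.read_force(),arm.read_t())
a=camera("top");b=camera("side")
g=lambda im,s:np.clip(cv2.resize(im,None,fx=s,fy=s,interpolation=cv2.INTER_CUBIC).astype(float)*1.5,0,255).astype(np.uint8)
cv2.imwrite("pics/s3.png",g(b[180:470,150:430],2))
cv2.imwrite("pics/t3.png",g(a[140:380,180:450],2.5))
E
```

```text
0.042 [ 0.6063 -0.0548  0.0421] [0.9 0.9 3.1]
0.04 [ 0.6063 -0.0549  0.0401] [-0.4  1.9  2.9]
0.038 [ 0.6063 -0.0549  0.038 ] [0.4 0.9 3.2]
0.036 [ 0.6066 -0.0549  0.0376] [-3.1  2.3 13.3]
0.034 [ 0.6068 -0.0548  0.0373] [-8.8  3.7 22. ]
[-8.50353898  3.85459343 21.5959721 ] 15.4167
```

View pics/s3.png

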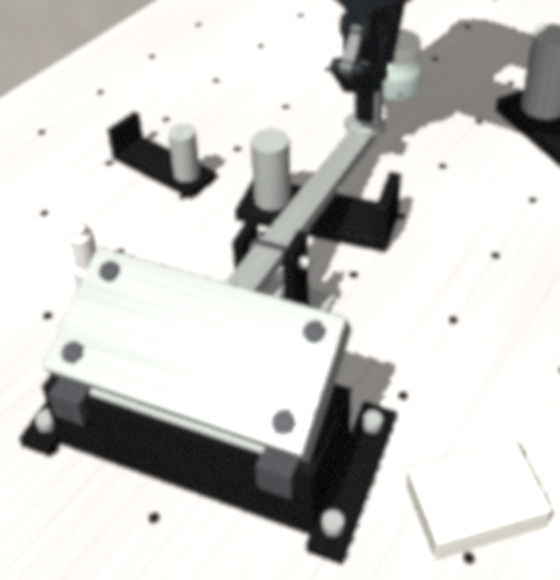

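View pics/t3.png

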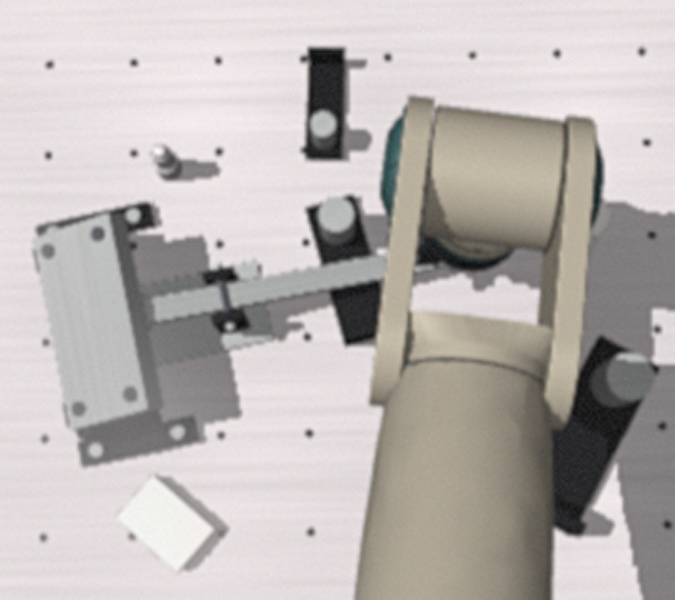

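The lever is hard against its stop: the force rises steeply at TCP z = 37.5 mm. The hatch is up, the block is upright, and the neighbouring things look unmoved.

```bash
python3 -c "
from plant import *
print(arm.read_force(),arm.read_tcp_pos());sign_off()"
```

```text
[-8.64900132  2.32415196 22.06893776] [ 0.60675085 -0.05483342  0.03723334]
the job is handed in; nothing more can be done
```

The hatch is open: I handed the job in at about 15.5 s with the closed fingers still holding the lever down at its stop.

- **Stop block:** I pushed its plate about 42 mm along the block's own +x. The picture after the push puts the post about 46 mm to the side of the lever's centreline, where about 25 mm is enough to clear. The block was still standing upright.
- **Lever:** I pressed the pad down along its arc. Resistance was about 3 N until the pad reached 37.5 mm, close to the 37 mm expected at the stop, then rose sharply. At hand-in I was pressing with a steady 22 N downward. There was also about 9 N sideways, which I put down to friction at the fingertip.
- **Last pictures:** The hatch was up and the micrometer, tip case and look-alike blocks looked untouched. The jar was partly hidden by the gripper, so I checked it only by what still showed and by the clearance.

No check failed. I had no direct reading of the lever or hatch angle.

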